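# Gather the brass buttons at the lip of a lidded parts tray

## Task

Keep the loose lid on the aluminium parts tray while you pick it up and tilt it lip end down, until all four brass buttons inside have slid together to the lip end. Set the closed tray down level on the black leather pad, then lift the lid off by its knob and lay it flat, knob up, on the cork mat, leaving the buttons gathered at the lip. Set things down rather than dropping them, and leave the other tools where they lie.

Things in the scene. Friction and masses are not known exactly. Their poses are not given: they have to be found in the camera images.
- tray: Bright aluminium parts tray, 110 (x) by 62 (y) by 28 mm high, walls and floor 3 mm, 0.14 kg, loose. Origin: centre of its underside, z up. Its -x end, roughly facing the robot, has a 26 mm wide pouring lip sticking out 20 mm at the rim. The lid is as long and wide as the tray: fingers closing along y at mid-length, tips near the bench, press tray walls and lid edges together (62 mm).
- tray_lip (a point): Outer edge of the tray's pouring lip, 20 mm beyond the end wall, 26 mm above the tray's underside; marks the end at which the buttons are to gather.
- tray_seat (a point): Where the lid's origin lies when the lid is on: on the tray's axis, 25.5 mm above its underside.
- lid: Loose clear acrylic lid, 70 g: plate 110 by 62 by 5 mm on the tray's rim; a 100 by 52 mm step under it, 2.5 mm deep, sits in the tray's mouth with 2 mm play all round; nothing fastens it. Origin: centre of the step's underside, z up; plate top 7.5 mm above it. A round metal knob, 18 mm across, stands in the middle, its top 27.5 mm above the origin.
- lid_knob (a point): On the axis of the lid's knob, 7 mm below its top (20.5 mm above the lid's origin, 13 mm above the plate's top): the height to grip.
- pad: Flat black leather pad fixed to the bench, 160 by 120 by 3 mm (x, y, z). Origin: centre of its underside (3 mm below its top).
- cork_mat: Flat cork mat fixed to the bench, 150 by 110 by 4 mm (x, y, z). Origin: centre of its underside (4 mm below its top).
- button0: One of four polished round brass buttons in the tray: plain discs 16 mm across, 6 mm thick, 10.5 g. Origin: centre of its underside. They lie flat on the tray's floor, slide once the tray is tilted some 15 degrees (reliably beyond 25), and stay put when it is level.
- button1: One of four polished round brass buttons in the tray: plain discs 16 mm across, 6 mm thick, 10.5 g. Origin: centre of its underside. They lie flat on the tray's floor, slide once the tray is tilted some 15 degrees (reliably beyond 25), and stay put when it is level.
- button2: One of four polished round brass buttons in the tray: plain discs 16 mm across, 6 mm thick, 10.5 g. Origin: centre of its underside. They lie flat on the tray's floor, slide once the tray is tilted some 15 degrees (reliably beyond 25), and stay put when it is level.
- button3: One of four polished round brass buttons in the tray: plain discs 16 mm across, 6 mm thick, 10.5 g. Origin: centre of its underside. They lie flat on the tray's floor, slide once the tray is tilted some 15 degrees (reliably beyond 25), and stay put when it is level.
- graver: Bystander, to be left alone: graver with a mushroom-shaped wooden handle, 110 mm long, handle towards the robot, lying loose on the bench, lower than 40 mm.
- paintbrush: Bystander, to be left alone: flat wooden brush, 140 mm long, lying loose on the bench, lower than 40 mm.
- scrub_brush: Bystander, to be left alone: wooden scrubbing brush, 110 mm long, lying loose on the bench, lower than 40 mm.
- calipers: Bystander, to be left alone: steel calipers, 190 mm long, lying loose on the bench, lower than 40 mm.
- tin: Bystander, to be left alone: closed round aluminium tin, 61 mm across, 26 mm high, lying loose on the bench, lower than 40 mm.
- pliers: Bystander, to be left alone: pliers, 130 mm long, lying loose on the bench, lower than 40 mm.
Mind the look-alikes: they are no part of the job. Leave any green look-alike of the tray alone. Of the things shaped like the cork_mat, the cork one is meant.

How it is judged:
By the outcome, as a careful person would: the job done as asked, in the order asked, and still so for the second after the job is handed in, with the robot touching nothing.
It also fails if it takes over 70 s, if anything falls off the work surface, if the arm or the gripper's body presses on something with over 40 N, if the wrist force passes 120 N, or if a joint passes its speed limit or range.

## Robot

A 7-joint arm with a two-finger parallel gripper is mounted at the origin on the work surface. World frame = base frame: x ahead of the robot, y to its left, z up, the work surface at z = 0. Lengths are in m, angles in rad, forces in N, time in s.
With the tool pointing down it reaches from about 0.4 to 0.85 m from the base axis. Payload 10.4 kg.
Tool frame: the origin (TCP) lies on the centre line of the jaws, within the pads' length; the fingertips stand 11 mm ahead of it and the grasp point (between the pads) lies 8 mm behind it (tip_reach is the distance from the TCP to the fingertips, in m); z points along the fingers, y is the line along which they close (so a half turn about z gives the same grasp; the last joint's range is limited). The gripper opens to 85 mm and grips with 20 to 120 N. Pads are 22 mm wide; open, the fingers measure 114 mm over their backs; the gripper's body (76 mm by 85 mm) begins 54 mm behind the grasp point. The pads swing forward as they close: fully open they stand 13 mm farther back than shut.
Start: joints at [-1.373, 0.332, -0.065, 1.46, 0.022, 1.35, -0.088], TCP at [0.137, 0.61, 0.242] pointing down, gripper open.
Joint ranges: [-2.6, 2.6], [-0.5, 2.12], [-1.47, 1.34], [0.16, 2.42], [-1.27, 4.41], [0.06, 2.06], [-2.6, 2.6]. Speed limits (rad/s): [2.22, 2.22, 2.79, 2.79, 3.14, 3.14, 3.14].

## Interface

Orientations are given as a unit quaternion [x, y, z, w].
In Python, from workcell import get_obs, camera, hand_in, tip_reach gives the robot as it stands. The module is installed in compiled form; this text tells all that it offers.
- The arm moves only by the tool move_arm, never from a script. Its argument "plan" is a list of rows, each an object with "delta_pos": the shift along the tool's x, y, z in shares of 0.5 m (1.0 is 0.5 m), a list of three; "turn": the turn, a rotation vector about the tool's x, y, z in normalised numbers (1 is pi rad), a list of three; "fingers": the closure, from 0 (fully open) to 1 (shut). A call has 1 to 12 rows; each row is the pose to reach, as a shift and turn from the pose commanded when the call began, along the tool's axes at that moment; what a row does not reach only later rows make up. A row lasts 1/8 s, in which the tool goes at most 62.5 mm and 10.7 degrees, less where a joint would pass 70% of its speed; a pose out of reach is approached as far as the arm can. A shift or turn number past 1, either way, is cut back to 1. A call with a gripper value outside its range is refused whole. The fingers move at their own pace and stop on an object; "force" is the grip in N (left out, the last holds). Time passes only in rows, so rows that repeat a pose let the fingers close. It gives the time, the measured TCP pose, the force, the opening and the grip force at its end, in the units of the state.
- get_obs(): the state, without advancing time (a new reading comes with each control period).
- camera(name): name is "side" or "top" or "wrist"; returns a dict with "color" (420x560x3 uint8, red, green, blue), "range_z" (420x560 float32, m along the optical axis (not along the pixel's ray), 0 where there is no reading), "fx", "fy", "cx", "cy" (pixels), "R" (3x3) and "t" (3): a world point X has camera coordinates R X + t; the wrist camera has in their place "tool_from_camera" (4x4, takes a point from camera to tool coordinates, whose origin is the TCP and whose axes are the flange's). Camera axes: x right, y down, z forward; pixel columns grow to the right and rows downward; lengths in m; the calibration is good to about 2 mm. A picture is of the moment at which its call begins: read the wrist's pose just before it.
- hand_in(): hands the job in; it is judged then, once.
The state is a dict: "clock": time; "joint_pos": joint angles; "joint_velocities": joint speeds; "tau": joint torques, N m; "position": TCP position; "ee_rot": TCP orientation; "ft_force": force on the tool from outside, world axes, zero at the start; "torque": the same for the moment, N m; "grip_width": opening from 0.0 (shut) to 1.0 (fully open); "grasp_force": force on a finger pad.
Only numpy, scipy, OpenCV 4.12 (cv2) and the standard library are available. Lean on these libraries where they do the work, as an engineer would, in place of code of your own. Each camera call takes 0.05 s, during which the arm holds its last target. There are 200 camera calls.

## Working session

There is one attempt and no reset: what is moved stays moved. The work goes in short steps, Python scripts to look and compute and a tool call to move; the robot and the scene stay as the last step left them, time stands still between calls to the robot, and variables do not carry over. Pictures are saved under pics/ and viewed, at most 10 in all, crops included, and the job is handed in when it is done.

Besides the shell and the picture viewer there is one more tool, called by a JSON object that holds its "method" and its "body". move_arm: Moves the arm, as the interface text tells. Its arguments: {"type":"object","properties":{"plan":{"type":"array","items":{"type":"object","properties":{"delta_pos":{"type":"array","items":{"type":"number"}},"turn":{"type":"array","items":{"type":"number"}},"fingers":{"type":"number"}}}},"force":{"type":"number"}},"required":["plan"]}

```bash
mkdir -p pics
cat > h.py <<'E'
import numpy as np, cv2
from scipy.spatial.transform import Rotation as Ro
from workcell import get_obs, camera, hand_in, tip_reach
def save(n,img): cv2.imwrite('pics/'+n,img[:,:,::-1])
def pts(c):
    "world point per pixel from depth (fixed camera)"
    v,u=np.mgrid[:420,:560]; z=c['range_z']
    P=np.stack([(u-c['cx'])/c['fx']*z,(v-c['cy'])/c['fy']*z,z],-1)
    return (P-c['t'])@np.array(c['R'])
def ray(c,u,v,h):
    d=np.array([(u-c['cx'])/c['fx'],(v-c['cy'])/c['fy'],1])@np.array(c['R']); o=-np.array(c['R']).T@c['t']
    return o+d*(h-o[2])/d[2]
E
python3 - <<'E'
from h import *
o=get_obs(); print({k:np.round(v,3).tolist() for k,v in o.items()},tip_reach)
for n in('top','side'):
    c=camera(n); save(n+'0.png',c['color']); np.save(n+'0.npy',c,allow_pickle=True)
    print(n,c['fx'],np.round(-np.array(c['R']).T@c['t'],3),np.round(c['R'],2).tolist())
E
```

```text
{'clock': 0.0, 'joint_pos': [-1.373, 0.333, -0.065, 1.461, 0.022, 1.35, -0.088], 'joint_velocities': [0.002, -0.0, 0.001, 0.001, 0.001, 0.001, 0.0], 'tau': [-0.0, -62.544, 0.049, -39.162, 0.016, 0.01, -0.0], 'position': [0.137, 0.609, 0.242], 'ee_rot': [0.11, 0.994, -0.001, -0.0], 'ft_force': [0.553, 0.747, -0.001], 'torque': [0.054, 0.014, -0.008], 'grasp_force': 0.0, 'grip_width': 1.001} 0.011
top 492.55753456016623 [0.281 0.021 1.282] [[-0.01, -1.0, -0.03], [-0.98, 0.02, -0.19], [0.19, 0.02, -0.98]]
side 457.74228439732 [0.378 0.846 0.724] [[-0.98, -0.19, -0.0], [-0.11, 0.61, -0.78], [0.15, -0.77, -0.62]]
```

View pics/top0.png

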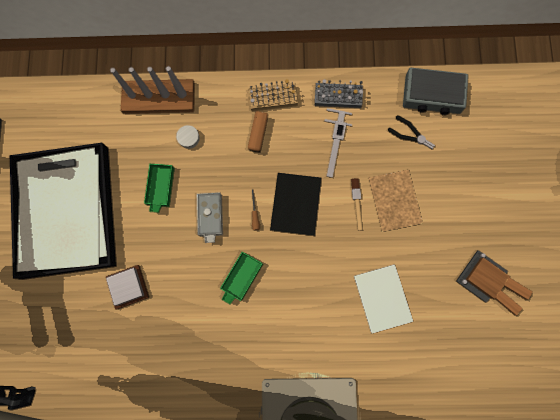

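View pics/side0.png

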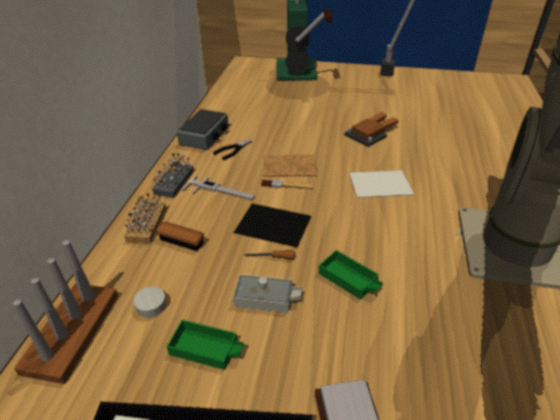

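Candidates for the tray, in top pixels: the grey tray with lid and knob at (209,215), green look-alikes at (159,187) and (241,277). I choose the grey one. For the mat: cork at (396,200) or white at (384,298); I choose the cork. The black pad is at (296,204). Next I measure these and crop in on the tray.

Run:
```python
from h import *
c=np.load('top0.npy',allow_pickle=True).item(); s=np.load('side0.npy',allow_pickle=True).item()
hsv=cv2.cvtColor(c['color'],cv2.COLOR_RGB2HSV); P=pts(c)
print('bench z',np.median(P[300:340,280:340,2]))
def rect(m,box,h,name):
    x0,y0,x1,y1=box; M=np.zeros_like(m,np.uint8); M[y0:y1,x0:x1]=m[y0:y1,x0:x1]
    M=cv2.morphologyEx(M,cv2.MORPH_OPEN,np.ones((5,5)))if name!='lip' else M
    k=max(cv2.findContours(M,0,1)[0],key=cv2.contourArea)[:,0]
    w=np.array([ray(c,u,v,h)[:2] for u,v in k],np.float32)
    r=cv2.minAreaRect(w); print(name,np.round(r[0],4),np.round(r[1],4),round(r[2],2),'zmed',np.median(P[...,2][M>0]).round(4)); return w
H,S,V=cv2.split(hsv)
rect(V<40,(260,165,330,245),.003,'pad')
rect((S>60)&(V<235)&(H<22)&(cv2.blur(V,(5,5))<200),(365,165,430,240),.004,'cork')
w=rect(S<60,(190,185,230,236),.031,'tray')
# tray by depth
b=(slice(180,250),slice(185,235)); Q=P[b].reshape(-1,3)
for lo,hi,n in((.026,.037,'plate'),(.042,.06,'knob')):
    q=Q[(Q[:,2]>lo)&(Q[:,2]<hi)]; print(n,len(q),q.mean(0).round(4) if len(q) else '',[np.round(x,4) for x in cv2.minAreaRect(q[:,:2].astype(np.float32))] if len(q) else '')
print('colours',c['color'][200,396],hsv[200,396],hsv[225,209])
a=cv2.resize(c['color'][165:255,170:270],None,fx=5,fy=5,interpolation=2)
b2=cv2.resize(s['color'][260:325,220:320],None,fx=4,fy=4,interpolation=2)
im=np.zeros((450,900,3),np.uint8); im[:,:500]=a; im[:260,500:900]=b2
save('crop.png',cv2.resize(im,(800,400)))
```

```text
bench z -0.00020244946127848836
pad [0.5602 0.0225] [0.1164 0.157 ] 82.12 zmed 0.0029
cork [ 0.5596 -0.2463] [0.1704 0.2044] 87.43 zmed 0.0019
tray [0.5306 0.2483] [0.1122 0.0632] 0.64 zmed 0.0329
plate 932 [0.5302 0.2488 0.0327] [array([0.5232, 0.2489]), array([0.1323, 0.063 ]), np.float64(2.3916)]
knob 43 [0.532  0.2484 0.0528] [array([0.532 , 0.2485]), array([0.016 , 0.0161]), np.float64(22.1182)]
colours [154 117  75] [ 16 131 154] [ 30  15 134]
```

View pics/crop.png

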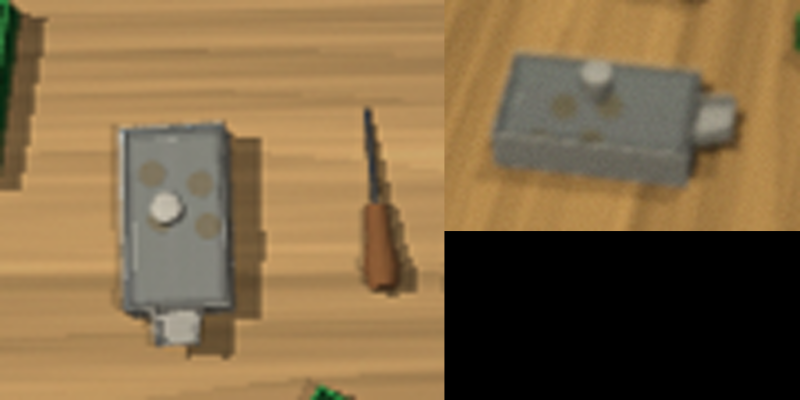

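The crop shows the grey tray, lid on, with the pale knob at crop (165,208), four buttons visible through the acrylic and the lip at (178,327) towards the robot. That is the tray described. Next I fix the cork measurement and compute the approach shift.

```bash
cat >> h.py <<'E'
def go(xyz,yaw):
    "shift and turn (tool axes) from measured pose to TCP xyz, tool down, tool y at 90deg+yaw"
    o=get_obs(); R=Ro.from_quat(o['ee_rot'])
    T=Ro.from_matrix(np.array([[-np.cos(yaw),-np.sin(yaw),0],[-np.sin(yaw),np.cos(yaw),0],[0,0,-1]]).T.T)
    T=Ro.from_matrix(np.array([[-np.cos(yaw),-np.sin(yaw),0],[-np.sin(yaw),np.cos(yaw),0],[0,0,-1.]]))
    print('pos',np.round(o['position'],4),'d',np.round(R.inv().apply(np.array(xyz)-o['position']),4),'turn',np.round((R.inv()*T).as_rotvec(),4),'j',np.round(o['joint_pos'],2),'t',o['clock'])
E
sed -i '/T.T)/d' h.py
python3 - <<'E'
from h import *
c=np.load('top0.npy',allow_pickle=True).item()
lab=cv2.cvtColor(cv2.GaussianBlur(c['color'],(0,0),1.5),cv2.COLOR_RGB2LAB).astype(int)
ref=np.median(lab[190:212,388:404].reshape(-1,3),0); bg=np.median(lab[240:250,365:425].reshape(-1,3),0); print(ref,bg)
m=(np.linalg.norm(lab-ref,axis=2)<np.linalg.norm(lab-bg,axis=2)).astype(np.uint8); M=m*0; M[160:245,364:435]=m[160:245,364:435]
M=cv2.morphologyEx(cv2.morphologyEx(M,cv2.MORPH_CLOSE,np.ones((3,3))),cv2.MORPH_OPEN,np.ones((9,9)))
k=max(cv2.findContours(M,0,1)[0],key=cv2.contourArea)[:,0]
w=np.array([ray(c,u,v,.004)[:2] for u,v in k],np.float32); print(cv2.minAreaRect(w), ray(c,396,200,.004))
# tray yaw: long edges at z=.03
P=pts(c); b=(slice(180,250),slice(185,235)); Q=P[b].reshape(-1,3); q=Q[(Q[:,2]>.026)&(Q[:,2]<.037)]
for f in(max,min):
    xs=np.arange(.485,.58,.005); e=[f(q[abs(q[:,0]-x)<.0025][:,1]) for x in xs]; print(np.polyfit(xs-.53,e,1))
l=q[q[:,0]<.472]; print('lip',l.mean(0))
go((.5305,.2485,.15),.02)
E
```

```text
[140. 139. 158.] [158. 136. 161.]
((0.5617189407348633, -0.23907744884490967), (0.15886931121349335, 0.11703483760356903), 7.979856967926025) [ 0.56380816 -0.24287363  0.004     ]
[0.01715255 0.27920669]
[0.04140726 0.21825245]
lip [0.46229428 0.24686535 0.02975563]
pos [0.1368 0.6095 0.2416] d [-0.4632 -0.266   0.092 ] turn [-1.200e-03 -1.000e-04 -2.408e-01] j [-1.37  0.33 -0.06  1.46  0.02  1.35 -0.09] t 0.1
```

The rows are not in the units I measure in: shifts go in shares of 0.5 m and turns go in shares of pi rad. I convert before sending: -0.463 m is -0.926, -0.266 m is -0.532, -0.15 rad is -0.0477.

{"method": "move_arm", "body": {"plan": [{"delta_pos": [-0.04,-0.024,0],"turn": [0,0,-0.0159],"fingers": 0.0},{"delta_pos": [-0.12,-0.07,0],"turn": [0,0,-0.0318],"fingers": 0.1},{"delta_pos": [-0.22,-0.126,0],"turn": [0,0,-0.0477],"fingers": 0.13},{"delta_pos": [-0.32,-0.184,0],"turn": [0,0,-0.0637],"fingers": 0.13},{"delta_pos": [-0.42,-0.24,0],"turn": [0,0,-0.078],"fingers": 0.13},{"delta_pos": [-0.52,-0.3,0.04],"turn": [0,0,-0.078],"fingers": 0.13},{"delta_pos": [-0.62,-0.356,0.08],"turn": [0,0,-0.078],"fingers": 0.13},{"delta_pos": [-0.72,-0.414,0.12],"turn": [0,0,-0.078],"fingers": 0.13},{"delta_pos": [-0.82,-0.47,0.16],"turn": [0,0,-0.078],"fingers": 0.13},{"delta_pos": [-0.9,-0.516,0.18],"turn": [0,0,-0.078],"fingers": 0.13},{"delta_pos": [-0.926,-0.532,0.184],"turn": [0,0,-0.078],"fingers": 0.13},{"delta_pos": [-0.926,-0.532,0.184],"turn": [0,0,-0.078],"fingers": 0.13}], "force": 60}}

```text
clock: 1.6
position: [0.5304, 0.2485, 0.15]
ee_rot: [-0.011, 1.0, -0.0, -0.0]
ft_force: [-0.2, 0.9, 0.4]
grip_width: 0.866
grasp_force: 0.0
```

Run:
```python
from h import *
go((.5305,.2485,.03),.025)
w=camera('wrist'); save('w1.png',w['color']); T=np.array(w['tool_from_camera']); print(np.round(T,3).tolist(),w['fx'])
v,u=np.mgrid[:420,:560]; z=w['range_z']
P=np.stack([(u-w['cx'])/w['fx']*z,(v-w['cy'])/w['fy']*z,z,np.ones_like(z)],-1)@T.T
q=P[z>0]; f=q[(q[:,2]<.06)]
print('finger',[ (round(float(f[s*f[:,1]>0][:,2].max()),4), np.abs(f[s*f[:,1]>0][:,1]).min().round(4)) for s in(1,-1) if (s*f[:,1]>0).any()])
# plate edges in tool coordinates: plate at depth .15-.033 ; 
p=q[abs(q[:,2]-.117)<.004]; k=q[abs(q[:,2]-.097)<.003]
print('knob',k.mean(0) if len(k) else None)
for f in(max,min):
    xs=np.arange(-.045,.05,.005); e=[f(p[abs(p[:,0]-x)<.0025][:,1]) if (abs(p[:,0]-x)<.0025).any() else np.nan for x in xs]; print(np.round(e,4))
```

```text
pos [0.5304 0.2485 0.15  ] d [-1.0e-04  1.0e-04  1.2e-01] turn [-0.0003 -0.0006 -0.0022] j [-0.71  0.31  0.23  1.7  -0.08  1.14  1.14] t 1.6
[[-0.001, -0.961, -0.276, 0.071], [1.0, -0.001, 0.001, 0.0], [-0.001, -0.276, 0.961, -0.133], [0.0, 0.0, 0.0, 1.0]] 313.30384204437166
finger [(0.0015, np.float64(0.0001)), (0.0012, np.float64(0.0001))]
knob [-0.00170734  0.00209889  0.09615411  1.        ]
[0.1725 0.1732 0.1725 0.1577 0.1579 0.158  0.1584 0.1353 0.0327 0.0324
 0.0322 0.033  0.0328 0.0325 0.0325 0.0323 0.0322 0.0319 0.0326]
[-0.0277 -0.0284 -0.0283 -0.0282 -0.0279 -0.0287 -0.0286 -0.0284 -0.0282
 -0.0289 -0.0288 -0.0285 -0.029  -0.0291 -0.0289 -0.0287 -0.0293 -0.0292
 -0.0291]
```

View pics/w1.png

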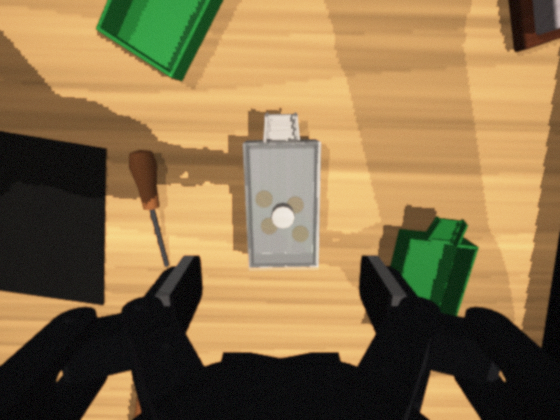

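The wrist view shows the jaws (tips near (185,265) and (375,265)) straddling the tray line. The lid is centred at about x=283 with the lip up at (282,127), about 2 mm off in tool y. I'll correct that and descend.

To row units: 0.14 m is 0.28, 0.002 m is 0.004, -0.01 rad is -0.0032.

{"method": "move_arm", "body": {"plan": [{"delta_pos": [-0.002,0.004,0.05],"turn": [0,0,-0.0032],"fingers": 0.13},{"delta_pos": [-0.002,0.004,0.11],"turn": [0,0,-0.0032],"fingers": 0.13},{"delta_pos": [-0.002,0.004,0.17],"turn": [0,0,-0.0032],"fingers": 0.13},{"delta_pos": [-0.002,0.004,0.22],"turn": [0,0,-0.0032],"fingers": 0.13},{"delta_pos": [-0.002,0.004,0.256],"turn": [0,0,-0.0032],"fingers": 0.13},{"delta_pos": [-0.002,0.004,0.272],"turn": [0,0,-0.0032],"fingers": 0.13},{"delta_pos": [-0.002,0.004,0.28],"turn": [0,0,-0.0032],"fingers": 0.13},{"delta_pos": [-0.002,0.004,0.28],"turn": [0,0,-0.0032],"fingers": 0.13}]}}

```text
clock: 2.65
position: [0.5316, 0.2512, 0.0108]
ee_rot: [-0.017, 1.0, 0.0, 0.0]
ft_force: [-0.3, -0.3, 0.1]
grip_width: 0.866
grasp_force: 0.0
```

{"method": "move_arm", "body": {"plan": [{"delta_pos": [0,0,0],"turn": [0,0,0],"fingers": 0.18},{"delta_pos": [0,0,0],"turn": [0,0,0],"fingers": 0.22},{"delta_pos": [0,0,0],"turn": [0,0,0],"fingers": 0.25},{"delta_pos": [0,0,0],"turn": [0,0,0],"fingers": 0.28},{"delta_pos": [0,0,0],"turn": [0,0,0],"fingers": 0.35},{"delta_pos": [0,0,0],"turn": [0,0,0],"fingers": 0.5},{"delta_pos": [0,0,0],"turn": [0,0,0],"fingers": 0.5},{"delta_pos": [0,0,0],"turn": [0,0,0],"fingers": 0.5}], "force": 60}}

```text
clock: 3.65
position: [0.5316, 0.251, 0.0108]
ee_rot: [-0.017, 1.0, 0.0, 0.0]
ft_force: [-1.6, -1.0, 5.1]
grip_width: 0.716
grasp_force: 66.1
```

To row units: -0.145 m is -0.29, -0.14 m is -0.28.

{"method": "move_arm", "body": {"plan": [{"delta_pos": [0,0,-0.01],"turn": [0,0,0],"fingers": 0.5},{"delta_pos": [0,0,-0.03],"turn": [0,0,0],"fingers": 0.5},{"delta_pos": [0,0,-0.06],"turn": [0,0,0],"fingers": 0.5},{"delta_pos": [0,0,-0.1],"turn": [0,0,0],"fingers": 0.5},{"delta_pos": [0,0,-0.15],"turn": [0,0,0],"fingers": 0.5},{"delta_pos": [0,0,-0.2],"turn": [0,0,0],"fingers": 0.5},{"delta_pos": [0,0,-0.25],"turn": [0,0,0],"fingers": 0.5},{"delta_pos": [0,0,-0.28],"turn": [0,0,0],"fingers": 0.5},{"delta_pos": [0,0,-0.29],"turn": [0,0,0],"fingers": 0.5},{"delta_pos": [0,0,-0.29],"turn": [0,0,0],"fingers": 0.5}]}}

```text
clock: 4.9
position: [0.5311, 0.2509, 0.155]
ee_rot: [-0.017, 1.0, -0.0, -0.0]
ft_force: [0.6, -0.3, -2.0]
grip_width: 0.719
grasp_force: 65.6
```

Run:
```python
from h import *
w=camera('wrist'); s=camera('side')
a=w['color'][100:400,120:440]; b=cv2.resize(s['color'][170:320,200:360],(400,375))
im=np.zeros((400,740,3),np.uint8); im[:300,:320]=a; im[:375,330:730]=b; save('lift.png',im)
go((0.56,0.0225,.15),-.138)
```

```text
pos [0.5309 0.2507 0.1544] d [-0.0213 -0.2291  0.0045] turn [-0.0008 -0.0013  0.1722] j [-0.71  0.31  0.24  1.69 -0.08  1.15  1.15] t 5.0
```

View pics/lift.png

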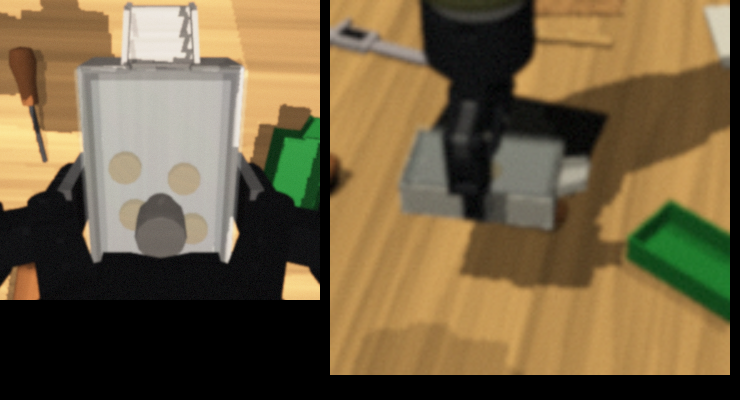

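Picture: lid seated on the tray and held between the pads, buttons at (125,168), (184,178), (135,213) and (192,228), lip up at (160,35). Now I tilt it lip end down.

To row units: -0.03 m is -0.06, -0.02 m is -0.04, -0.7 rad is -0.2228.

{"method": "move_arm", "body": {"plan": [{"delta_pos": [0,0,-0.01],"turn": [0,-0.0159,0],"fingers": 0.5},{"delta_pos": [0,0,-0.02],"turn": [0,-0.0414,0],"fingers": 0.5},{"delta_pos": [0,0,-0.04],"turn": [0,-0.07,0],"fingers": 0.5},{"delta_pos": [0,0,-0.06],"turn": [0,-0.1019,0],"fingers": 0.5},{"delta_pos": [0,0,-0.06],"turn": [0,-0.1337,0],"fingers": 0.5},{"delta_pos": [0,0,-0.06],"turn": [0,-0.1655,0],"fingers": 0.5},{"delta_pos": [0,0,-0.06],"turn": [0,-0.1942,0],"fingers": 0.5},{"delta_pos": [0,0,-0.06],"turn": [0,-0.2133,0],"fingers": 0.5},{"delta_pos": [0,0,-0.06],"turn": [0,-0.2228,0],"fingers": 0.5},{"delta_pos": [0,0,-0.06],"turn": [0,-0.2228,0],"fingers": 0.5},{"delta_pos": [0,0,-0.06],"turn": [0,-0.2228,0],"fingers": 0.5},{"delta_pos": [0,0,-0.06],"turn": [0,-0.2228,0],"fingers": 0.5}]}}

```text
clock: 6.5
position: [0.5316, 0.2509, 0.1854]
ee_rot: [-0.016, 0.939, 0.006, 0.343]
ft_force: [0.7, -0.1, -2.7]
grip_width: 0.715
grasp_force: 65.6
```

Run:
```python
from h import *
o=get_obs(); print(np.round(o['joint_pos'],2), Ro.from_quat(o['ee_rot']).as_matrix()[:,2].round(3))
w=camera('wrist'); s=camera('side')
a=w['color'][100:400,120:440]; b=cv2.resize(s['color'][150:300,200:360],(400,375))
im=np.zeros((400,740,3),np.uint8); im[:300,:320]=a; im[:375,330:730]=b; save('tilt.png',im)
```

```text
[-0.93 -0.04  0.16  2.18  0.86  0.62  0.21] [ 0.644  0.022 -0.765]
```

View pics/tilt.png

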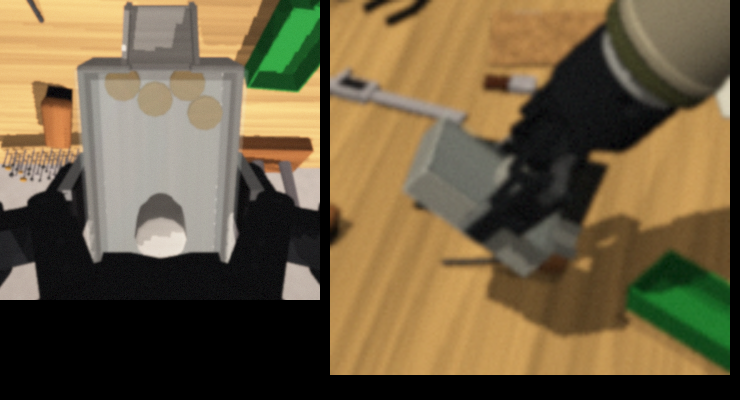

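Picture: all four buttons rest at the lip-end wall, at (123,84), (187,82), (155,98) and (205,112). Lid still seated. Levelling out.

To row units: 0.7 rad is 0.2228.

{"method": "move_arm", "body": {"plan": [{"delta_pos": [0,0,0],"turn": [0,0.0159,0],"fingers": 0.5},{"delta_pos": [0,0,0],"turn": [0,0.0414,0],"fingers": 0.5},{"delta_pos": [0,0,0],"turn": [0,0.07,0],"fingers": 0.5},{"delta_pos": [0,0,0],"turn": [0,0.0987,0],"fingers": 0.5},{"delta_pos": [0,0,0],"turn": [0,0.1273,0],"fingers": 0.5},{"delta_pos": [0,0,0],"turn": [0,0.156,0],"fingers": 0.5},{"delta_pos": [0,0,0],"turn": [0,0.1814,0],"fingers": 0.5},{"delta_pos": [0,0,0],"turn": [0,0.2037,0],"fingers": 0.5},{"delta_pos": [0,0,0],"turn": [0,0.2165,0],"fingers": 0.5},{"delta_pos": [0,0,0],"turn": [0,0.2228,0],"fingers": 0.5},{"delta_pos": [0,0,0],"turn": [0,0.2228,0],"fingers": 0.5}]}}

```text
clock: 7.98
position: [0.5315, 0.2509, 0.1851]
ee_rot: [-0.017, 1.0, -0.0, 0.0]
ft_force: [0.5, 0.0, -2.8]
grip_width: 0.715
grasp_force: 65.6
```

Run:
```python
from h import *
go((0.56,0.0225,.1),-.138)
```

```text
pos [0.5315 0.2509 0.1851] d [-0.0207 -0.2292  0.0852] turn [-1.000e-04  3.000e-04  1.721e-01] j [-0.75  0.29  0.28  1.65 -0.08  1.21  1.15] t 7.975
```

To row units: -0.229 m is -0.458, 0.08 m is 0.16, 0.005 rad is 0.0016.

{"method": "move_arm", "body": {"plan": [{"delta_pos": [0,-0.012,0],"turn": [0,0,0.0016],"fingers": 0.5},{"delta_pos": [-0.004,-0.04,0],"turn": [0,0,0.0048],"fingers": 0.5},{"delta_pos": [-0.008,-0.084,0],"turn": [0,0,0.0095],"fingers": 0.5},{"delta_pos": [-0.012,-0.136,0.01],"turn": [0,0,0.0159],"fingers": 0.5},{"delta_pos": [-0.018,-0.192,0.03],"turn": [0,0,0.0223],"fingers": 0.5},{"delta_pos": [-0.022,-0.248,0.06],"turn": [0,0,0.0302],"fingers": 0.5},{"delta_pos": [-0.028,-0.304,0.09],"turn": [0,0,0.0366],"fingers": 0.5},{"delta_pos": [-0.032,-0.356,0.12],"turn": [0,0,0.043],"fingers": 0.5},{"delta_pos": [-0.036,-0.404,0.144],"turn": [0,0,0.0493],"fingers": 0.5},{"delta_pos": [-0.04,-0.438,0.16],"turn": [0,0,0.0532],"fingers": 0.5},{"delta_pos": [-0.041,-0.454,0.168],"turn": [0,0,0.0547],"fingers": 0.5},{"delta_pos": [-0.041,-0.458,0.17],"turn": [0,0,0.0547],"fingers": 0.5}]}}

```text
clock: 9.48
position: [0.5598, 0.0228, 0.1002]
ee_rot: [0.069, 0.998, 0.0, 0.0]
ft_force: [0.4, 0.8, -1.9]
grip_width: 0.715
grasp_force: 65.5
```

Run:
```python
from h import *
go((0.56,0.0225,.016),-.138)
```

```text
pos [0.5598 0.0228 0.1002] d [-0.0002 -0.0003  0.0842] turn [0.0002 0.     0.0003] j [-0.47  0.33  0.42  1.82 -0.15  1.03  1.43] t 9.475
```

To row units: 0.084 m is 0.168, 0.083 m is 0.166.

{"method": "move_arm", "body": {"plan": [{"delta_pos": [0,0,0.012],"turn": [0,0,0],"fingers": 0.5},{"delta_pos": [0,0,0.04],"turn": [0,0,0],"fingers": 0.5},{"delta_pos": [0,0,0.076],"turn": [0,0,0],"fingers": 0.5},{"delta_pos": [0,0,0.11],"turn": [0,0,0],"fingers": 0.5},{"delta_pos": [0,0,0.136],"turn": [0,0,0],"fingers": 0.5},{"delta_pos": [0,0,0.152],"turn": [0,0,0],"fingers": 0.5},{"delta_pos": [0,0,0.162],"turn": [0,0,0],"fingers": 0.5},{"delta_pos": [0,0,0.166],"turn": [0,0,0],"fingers": 0.5},{"delta_pos": [0,0,0.168],"turn": [0,0,0],"fingers": 0.5},{"delta_pos": [0,0,0.168],"turn": [0,0,0],"fingers": 0.5}]}}

```text
clock: 10.72
position: [0.5599, 0.0228, 0.0166]
ee_rot: [0.069, 0.998, 0.0, 0.0]
ft_force: [0.1, -0.3, -2.4]
grip_width: 0.714
grasp_force: 65.6
```

To row units: 0.002 m is 0.004, 0.0015 m is 0.003.

{"method": "move_arm", "body": {"plan": [{"delta_pos": [0,0,0.002],"turn": [0,0,0],"fingers": 0.5},{"delta_pos": [0,0,0.003],"turn": [0,0,0],"fingers": 0.5},{"delta_pos": [0,0,0.004],"turn": [0,0,0],"fingers": 0.5},{"delta_pos": [0,0,0.004],"turn": [0,0,0],"fingers": 0.5}]}}

```text
clock: 11.22
position: [0.5596, 0.0228, 0.0142]
ee_rot: [0.069, 0.998, 0.0, -0.0]
ft_force: [-0.6, -0.2, -1.7]
grip_width: 0.717
grasp_force: 65.6
```

To row units: 0.001 m is 0.002, 0.0005 m is 0.001.

{"method": "move_arm", "body": {"plan": [{"delta_pos": [0,0,0.001],"turn": [0,0,0],"fingers": 0.5},{"delta_pos": [0,0,0.002],"turn": [0,0,0],"fingers": 0.5},{"delta_pos": [0,0,0.002],"turn": [0,0,0],"fingers": 0.5}]}}

```text
clock: 11.6
position: [0.5597, 0.0228, 0.0138]
ee_rot: [0.069, 0.998, 0.0, -0.0]
ft_force: [-3.6, -0.5, 5.5]
grip_width: 0.72
grasp_force: 66.5
```

Contact made (5.5 N, height as expected). I release gently and rise.

To row units: -0.135 m is -0.27, -0.13 m is -0.26.

{"method": "move_arm", "body": {"plan": [{"delta_pos": [0,0,0],"turn": [0,0,0],"fingers": 0.26},{"delta_pos": [0,0,0],"turn": [0,0,0],"fingers": 0.22},{"delta_pos": [0,0,0],"turn": [0,0,0],"fingers": 0.15},{"delta_pos": [0,0,0],"turn": [0,0,0],"fingers": 0.1},{"delta_pos": [0,0,0],"turn": [0,0,0],"fingers": 0.1},{"delta_pos": [0,0,-0.02],"turn": [0,0,0],"fingers": 0.1},{"delta_pos": [0,0,-0.07],"turn": [0,0,0],"fingers": 0.1},{"delta_pos": [0,0,-0.14],"turn": [0,0,0],"fingers": 0.1},{"delta_pos": [0,0,-0.2],"turn": [0,0,0],"fingers": 0.1},{"delta_pos": [0,0,-0.26],"turn": [0,0,0],"fingers": 0.1},{"delta_pos": [0,0,-0.27],"turn": [0,0,0],"fingers": 0.1},{"delta_pos": [0,0,-0.27],"turn": [0,0,0],"fingers": 0.1}]}}

```text
clock: 13.1
position: [0.5596, 0.0228, 0.1484]
ee_rot: [0.069, 0.998, 0.0, 0.0]
ft_force: [-0.7, 0.5, -0.2]
grip_width: 0.904
grasp_force: 0.0
```

```bash
cat >> h.py <<'E'
def wpts(w):
    T=np.array(w['tool_from_camera']); v,u=np.mgrid[:420,:560]; z=w['range_z']
    return np.stack([(u-w['cx'])/w['fx']*z,(v-w['cy'])/w['fy']*z,z,np.ones_like(z)],-1)@T.T
E
python3 - <<'E'
from h import *
o=get_obs(); z0=o['position'][2]; w=camera('wrist'); save('w3.png',w['color']); P=wpts(w); q=P[(w['range_z']>0)&(abs(P[...,0])<.1)&(abs(P[...,1])<.1)]
h=z0-q[:,2]
k=q[abs(h-.056)<.004]; k=k[(abs(k[:,0])<.02)&(abs(k[:,1])<.02)]; print('z0',z0,'knob tool xy',k.mean(0),len(k),'z',z0-np.median(k[:,2]), cv2.minAreaRect(k[:,:2].astype(np.float32)))
p=q[abs(h-.036)<.003]; print('plate',cv2.minAreaRect(p[:,:2].astype(np.float32)))
for s in((p[:,0]>.02)&(p[:,0]<.045)&(abs(p[:,1])<.03),(p[:,0]<-.02)&(p[:,0]>-.045)&(abs(p[:,1])<.03),(p[:,1]>.012)&(p[:,1]<.028),(p[:,1]<-.012)&(p[:,1]>-.028)): print(round(float(z0-np.median(p[s][:,2])),4) if s.any() else None)
E
```

```text
z0 0.14839592338546465 knob tool xy [-4.93558544e-04  3.21654020e-04  9.15928344e-02  1.00000000e+00] 435 z 0.05694874829209437 ((-0.001087152399122715, 0.0002578292042016983), (0.017385102808475494, 0.016988936811685562), 49.270042419433594)
plate ((0.009040910750627518, 0.00043723173439502716), (0.1310528814792633, 0.062223389744758606), 0.09157778322696686)
0.0371
0.0372
0.0371
0.0371
```

View pics/w3.png

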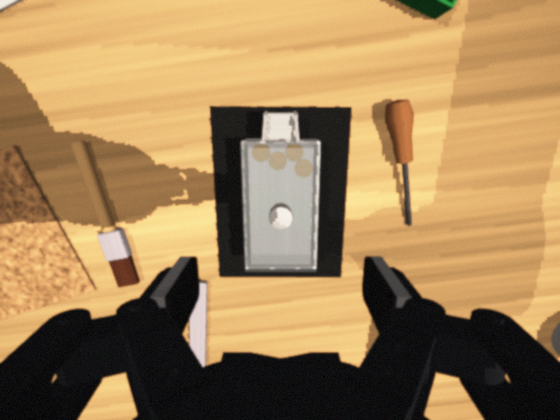

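Picture: tray level on the black pad with the lid seated, buttons gathered at (261,152), (278,160), (294,152) and (304,168) by the lip, knob at (280,216). Knob offset is under 1 mm, so I descend to it with the jaws narrowed.

To row units: 0.097 m is 0.194, 0.04 m is 0.08.

{"method": "move_arm", "body": {"plan": [{"delta_pos": [-0.001,0,0],"turn": [0,0,0],"fingers": 0.6},{"delta_pos": [-0.001,0,0.01],"turn": [0,0,0],"fingers": 0.6},{"delta_pos": [-0.001,0,0.04],"turn": [0,0,0],"fingers": 0.6},{"delta_pos": [-0.001,0,0.08],"turn": [0,0,0],"fingers": 0.6},{"delta_pos": [-0.001,0,0.12],"turn": [0,0,0],"fingers": 0.6},{"delta_pos": [-0.001,0,0.156],"turn": [0,0,0],"fingers": 0.6},{"delta_pos": [-0.001,0,0.18],"turn": [0,0,0],"fingers": 0.6},{"delta_pos": [-0.001,0,0.192],"turn": [0,0,0],"fingers": 0.6},{"delta_pos": [-0.001,0,0.194],"turn": [0,0,0],"fingers": 0.6},{"delta_pos": [-0.001,0,0.194],"turn": [0,0,0],"fingers": 0.6}], "force": 30}}

```text
clock: 14.4
position: [0.5605, 0.0227, 0.0518]
ee_rot: [0.069, 0.998, 0.0, 0.0]
ft_force: [0.7, 0.8, -0.2]
grip_width: 0.399
grasp_force: 0.0
```

{"method": "move_arm", "body": {"plan": [{"delta_pos": [0,0,0],"turn": [0,0,0],"fingers": 0.7},{"delta_pos": [0,0,0],"turn": [0,0,0],"fingers": 0.75},{"delta_pos": [0,0,0],"turn": [0,0,0],"fingers": 0.8},{"delta_pos": [0,0,0],"turn": [0,0,0],"fingers": 0.9},{"delta_pos": [0,0,0],"turn": [0,0,0],"fingers": 0.9},{"delta_pos": [0,0,0],"turn": [0,0,0],"fingers": 0.9}], "force": 30}}

```text
clock: 15.15
position: [0.5603, 0.0228, 0.0516]
ee_rot: [0.069, 0.998, 0.0, 0.0]
ft_force: [-1.4, 0.7, 5.5]
grip_width: 0.193
grasp_force: 29.3
```

To row units: -0.095 m is -0.19, -0.09 m is -0.18.

{"method": "move_arm", "body": {"plan": [{"delta_pos": [0,0,-0.004],"turn": [0,0,0],"fingers": 0.9},{"delta_pos": [0,0,-0.01],"turn": [0,0,0],"fingers": 0.9},{"delta_pos": [0,0,-0.02],"turn": [0,0,0],"fingers": 0.9},{"delta_pos": [0,0,-0.04],"turn": [0,0,0],"fingers": 0.9},{"delta_pos": [0,0,-0.07],"turn": [0,0,0],"fingers": 0.9},{"delta_pos": [0,0,-0.11],"turn": [0,0,0],"fingers": 0.9},{"delta_pos": [0,0,-0.15],"turn": [0,0,0],"fingers": 0.9},{"delta_pos": [0,0,-0.18],"turn": [0,0,0],"fingers": 0.9},{"delta_pos": [0,0,-0.19],"turn": [0,0,0],"fingers": 0.9},{"delta_pos": [0,0,-0.19],"turn": [0,0,0],"fingers": 0.9}]}}

```text
clock: 16.4
position: [0.5601, 0.0228, 0.1463]
ee_rot: [0.069, 0.998, 0.0, 0.0]
ft_force: [0.6, -0.4, -0.1]
grip_width: 0.195
grasp_force: 29.3
```

Run:
```python
from h import *
o=get_obs(); w=camera('wrist'); P=wpts(w); m=w['range_z']>0
q=P[m]; a=abs(q[:,2]-.0155)<.006; q=q[a&(abs(q[:,1])<.035)&(abs(q[:,0])<.06)]; print('lid plate tool: x',q[:,0].min(),q[:,0].max(),'y',q[:,1].min(),q[:,1].max(),np.linalg.lstsq(np.c_[q[:,:2],np.ones(len(q))],q[:,2],rcond=None)[0].round(4))
go((0.562,-0.240,.147),.139)
```

```text
lid plate tool: x -0.05624548938447621 0.05447342347536194 y -0.03083039901552285 0.03148791070136422 [ 0.0005 -0.0023  0.0146]
pos [0.5599 0.0228 0.1459] d [-0.0382 -0.26   -0.0011] turn [ 0.     -0.0006 -0.2767] j [-0.49  0.28  0.43  1.78 -0.13  1.12  1.41] t 16.45
```

Lid is held level. Moving over to the cork mat.

To row units: -0.26 m is -0.52, -0.25 m is -0.5, -0.277 rad is -0.0882.

{"method": "move_arm", "body": {"plan": [{"delta_pos": [-0.002,-0.016,0],"turn": [0,0,-0.0032],"fingers": 0.9},{"delta_pos": [-0.008,-0.05,0],"turn": [0,0,-0.0095],"fingers": 0.9},{"delta_pos": [-0.014,-0.1,0],"turn": [0,0,-0.0175],"fingers": 0.9},{"delta_pos": [-0.024,-0.16,0],"turn": [0,0,-0.0271],"fingers": 0.9},{"delta_pos": [-0.032,-0.224,0],"turn": [0,0,-0.0382],"fingers": 0.9},{"delta_pos": [-0.042,-0.288,0],"turn": [0,0,-0.0493],"fingers": 0.9},{"delta_pos": [-0.052,-0.352,0],"turn": [0,0,-0.0605],"fingers": 0.9},{"delta_pos": [-0.06,-0.412,0],"turn": [0,0,-0.07],"fingers": 0.9},{"delta_pos": [-0.068,-0.464,0],"turn": [0,0,-0.0796],"fingers": 0.9},{"delta_pos": [-0.074,-0.5,0],"turn": [0,0,-0.085],"fingers": 0.9},{"delta_pos": [-0.076,-0.52,0],"turn": [0,0,-0.0882],"fingers": 0.9},{"delta_pos": [-0.076,-0.52,0],"turn": [0,0,-0.0882],"fingers": 0.9}]}}

```text
clock: 17.95
position: [0.5616, -0.2407, 0.1459]
ee_rot: [-0.069, 0.998, 0.0, -0.0]
ft_force: [0.8, 0.4, -0.4]
grip_width: 0.195
grasp_force: 29.3
```

Run:
```python
from h import *
go((0.562,-0.240,.030),.139)
w=camera('wrist'); save('w4.png',w['color'])
```

```text
pos [ 0.5616 -0.2407  0.1459] d [-0.0006  0.0007  0.1159] turn [ 0.0001 -0.0007 -0.001 ] j [-0.07  0.4   0.51  1.64 -0.21  1.16  2.2 ] t 17.95
```

View pics/w4.png

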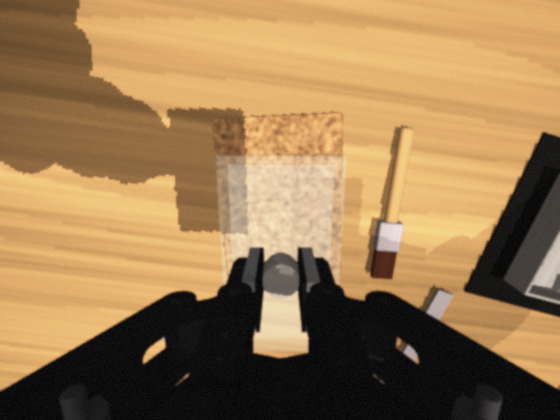

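Picture: lid held by its knob (282,272), centred over the cork. Mat sides are at columns 213 and 344, and its robot-side edge at row 115 works out to 75 mm from the TCP, so it is centred. Lowering.

To row units: 0.116 m is 0.232, 0.115 m is 0.23.

{"method": "move_arm", "body": {"plan": [{"delta_pos": [0,0,0.016],"turn": [0,0,0],"fingers": 0.9},{"delta_pos": [0,0,0.05],"turn": [0,0,0],"fingers": 0.9},{"delta_pos": [0,0,0.096],"turn": [0,0,0],"fingers": 0.9},{"delta_pos": [0,0,0.14],"turn": [0,0,0],"fingers": 0.9},{"delta_pos": [0,0,0.18],"turn": [0,0,0],"fingers": 0.9},{"delta_pos": [0,0,0.208],"turn": [0,0,0],"fingers": 0.9},{"delta_pos": [0,0,0.224],"turn": [0,0,0],"fingers": 0.9},{"delta_pos": [0,0,0.23],"turn": [0,0,0],"fingers": 0.9},{"delta_pos": [0,0,0.232],"turn": [0,0,0],"fingers": 0.9},{"delta_pos": [0,0,0.232],"turn": [0,0,0],"fingers": 0.9}]}}

```text
clock: 19.25
position: [0.5624, -0.2401, 0.0307]
ee_rot: [-0.07, 0.998, -0.0, 0.0]
ft_force: [0.5, -0.7, -0.7]
grip_width: 0.194
grasp_force: 29.3
```

To row units: 0.002 m is 0.004, 0.001 m is 0.002.

{"method": "move_arm", "body": {"plan": [{"delta_pos": [0,0,0.002],"turn": [0,0,0],"fingers": 0.9},{"delta_pos": [0,0,0.004],"turn": [0,0,0],"fingers": 0.9},{"delta_pos": [0,0,0.004],"turn": [0,0,0],"fingers": 0.9}]}}

```text
clock: 19.62
position: [0.562, -0.24, 0.0282]
ee_rot: [-0.07, 0.998, 0.0, -0.0]
ft_force: [-0.3, 0.5, -0.8]
grip_width: 0.192
grasp_force: 29.3
```

To row units: 0.001 m is 0.002, 0.0005 m is 0.001.

{"method": "move_arm", "body": {"plan": [{"delta_pos": [0,0,0.001],"turn": [0,0,0],"fingers": 0.9},{"delta_pos": [0,0,0.002],"turn": [0,0,0],"fingers": 0.9},{"delta_pos": [0,0,0.002],"turn": [0,0,0],"fingers": 0.9}]}}

```text
clock: 20.0
position: [0.5621, -0.24, 0.0273]
ee_rot: [-0.07, 0.998, 0.0, 0.0]
ft_force: [0.9, 0.5, -0.4]
grip_width: 0.19
grasp_force: 29.3
```

To row units: 0.001 m is 0.002, 0.0005 m is 0.001.

{"method": "move_arm", "body": {"plan": [{"delta_pos": [0,0,0.001],"turn": [0,0,0],"fingers": 0.9},{"delta_pos": [0,0,0.002],"turn": [0,0,0],"fingers": 0.9},{"delta_pos": [0,0,0.002],"turn": [0,0,0],"fingers": 0.9}]}}

```text
clock: 20.38
position: [0.5621, -0.2401, 0.0272]
ee_rot: [-0.069, 0.998, 0.0, 0.0]
ft_force: [-4.9, 2.2, 9.3]
grip_width: 0.193
grasp_force: 30.2
```

Contact. Opening a little, then rising.

To row units: -0.17 m is -0.34, -0.15 m is -0.3.

{"method": "move_arm", "body": {"plan": [{"delta_pos": [0,0,-0.001],"turn": [0,0,0],"fingers": 0.78},{"delta_pos": [0,0,-0.001],"turn": [0,0,0],"fingers": 0.7},{"delta_pos": [0,0,-0.001],"turn": [0,0,0],"fingers": 0.6},{"delta_pos": [0,0,-0.001],"turn": [0,0,0],"fingers": 0.6},{"delta_pos": [0,0,-0.02],"turn": [0,0,0],"fingers": 0.6},{"delta_pos": [0,0,-0.07],"turn": [0,0,0],"fingers": 0.6},{"delta_pos": [0,0,-0.14],"turn": [0,0,0],"fingers": 0.6},{"delta_pos": [0,0,-0.22],"turn": [0,0,0],"fingers": 0.6},{"delta_pos": [0,0,-0.3],"turn": [0,0,0],"fingers": 0.6},{"delta_pos": [0,0,-0.34],"turn": [0,0,0],"fingers": 0.6},{"delta_pos": [0,0,-0.34],"turn": [0,0,0],"fingers": 0.6}]}}

```text
clock: 21.75
position: [0.5628, -0.2405, 0.1984]
ee_rot: [-0.069, 0.998, -0.0, 0.002]
ft_force: [-0.5, 0.1, -0.8]
grip_width: 0.399
grasp_force: 0.0
```

Run:
```python
from h import *
o=get_obs(); z0=o['position'][2]; w=camera('wrist'); P=wpts(w); m=w['range_z']>0
q=P[m&(abs(P[...,0])<.09)&(abs(P[...,1])<.06)]; h=z0-q[:,2]
k=q[abs(h-.0315)<.004]; print('knob',k.mean(0).round(4),len(k))
p=q[abs(h-.0115)<.003]; print('plate',cv2.minAreaRect(p[:,:2].astype(np.float32)),np.linalg.lstsq(np.c_[p[:,:2],np.ones(len(p))],z0-p[:,2],rcond=None)[0].round(4))
c=camera('top'); 
im=np.zeros((420,790,3),np.uint8); im[:,:450]=cv2.resize(w['color'],(450,338))[:420].repeat(1,0) if 0 else 0
im[:338,:450]=cv2.resize(w['color'],(450,338)); im[:300,460:780]=cv2.resize(c['color'][165:245,255:340],(320,300),interpolation=2); save('end.png',im)
t0=np.load('top0.npy',allow_pickle=True).item()
d=np.abs(c['color'].astype(int)-t0['color']).sum(2)>90; n,l,s,cc=cv2.connectedComponentsWithStats(d.astype(np.uint8)); print([x.tolist() for x in s[1:] if x[4]>25])
```

```text
knob [9.000e-04 1.600e-03 1.661e-01 1.000e+00] 255
plate ((0.0003550685942173004, 0.0015766434371471405), (0.10883590579032898, 0.062111321836709976), 0.1617192029953003) [0.003  0.0019 0.0127]
[[418, 88, 52, 58, 907], [476, 108, 17, 45, 112], [97, 108, 436, 312, 26013], [389, 142, 34, 50, 543], [281, 179, 29, 52, 1118], [196, 192, 34, 54, 1356], [0, 385, 36, 26, 704], [0, 411, 43, 9, 207]]
```

View pics/end.png

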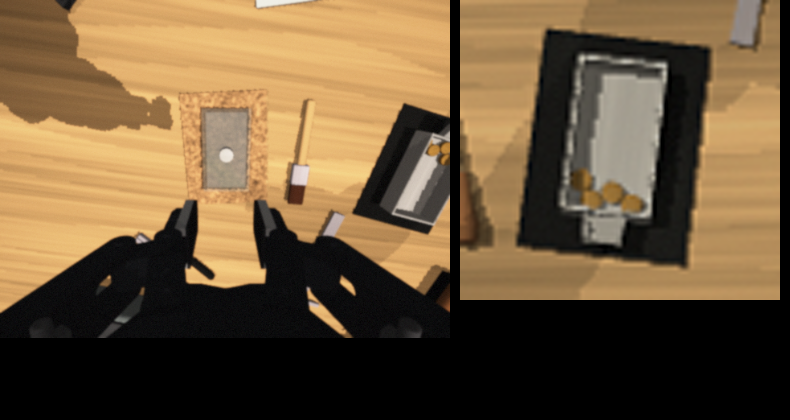

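The lid lies flat on the cork with its knob at (226,156). The open tray is on the pad with all four buttons at the lip, at (583,180), (593,200), (612,192) and (632,203). I see nothing else displaced, so I'm handing in.

```bash
python3 -c "from workcell import hand_in; print(hand_in())"
```

```text
the job is handed in; nothing more can be done
None
```

The job is handed in at about 22 s: the tray sits level on the black pad with all four buttons gathered at the lip, the lid lies flat and knob up on the cork mat, and the final pictures show no other tools moved.

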